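# Isolate the tuner and take a depth-gauge check

## Task

Flip the lever of the bench isolator over to its other side (off). Then take the collared gauge rod from its wooden rest by its square handle, slide it into the sloping guide tube on the side of the grey tuner case until the collar stops against the tube's mouth, draw it out again and present it for reading: rod level, with its tip about 20 cm above the middle of the white ruled card. Finish while still holding the rod there, still and in the air, and leave the battery, pot, reel and meter where they stand.

Things in the scene. Friction and masses are not known exactly. Their poses are not given: they have to be found in the camera images.
- isolator (a joint): Lever of the bench isolator, rad: 0 = on (leaning to its base's -x end), 1.0 = off (leaning to its base's +x end, where two brass screws are). It carries a heavy steel ball: about 0.6 N at the ball starts it moving; past 0.6 it falls over to the other end by itself and stays.
- isolator_base: Fixed black block 80 (x) x 50 (y) x 25 mm; origin under its centre. The lever swings in its xz plane about a pivot 22 mm above the origin, axis along y; 70 mm from pivot to the centre of the ball.
- isolator_tip (a point): Centre of the 26 mm steel ball on the isolator's 10 mm lever; on: 34 mm to the base's -x side, 83 mm above the bench; off: the mirror image.
- gauge: Loose gauge rod, 190 mm long, about 0.15 kg. Origin on its axis at the front (stop) face of the collar; +x runs along the rod to the tip. Collar 28 mm diameter from x = -8 to 0 mm; square aluminium handle 14 x 14 mm from x = -100 to -8 mm, two of its flats upright; probe 8 mm diameter with a round end from x = 0 to +90 mm. It starts level in its rest, axis 50 mm above the bench, and lifts straight up.
- gauge_grip (a point): Point on the axis of the gauge's handle 42 mm behind the collar's stop face: the free span of the handle, best place to grip, near the centre of mass.
- gauge_tip (a point): Tip of the gauge rod, on its axis 90 mm ahead of the collar's stop face.
- rack: Fixed wooden rest for the gauge: base 200 x 50 x 8 mm with two notched saddles 8 mm thick and 36 mm wide, up to 54 mm high, at x = -90 mm (under the end of the handle) and x = +55 mm (under the probe). Origin under it, below the gauge's origin as it lies; +x as the gauge's +x.
- guide_tube: Fixed aluminium guide tube on the side of the tuner. Origin at the centre of its open mouth, 120 mm above the bench; +x points into the tube along its axis, sloping 0.45 rad (26 degrees) down from level. Bore 14 mm, flared to about 22 mm at the mouth over 12 mm; mouth outer diameter 32 mm; 100 mm deep, so the collar stops on the rim before the tip reaches the end. About 50 mm of it stands out of the case.
- tuner: Fixed grey metal case 240 (x) x 200 (y) x 132 mm; origin under its centre. The tube comes out of the middle of its +y side, mouth centre at x = 0, y = +145 mm, z = 120 mm.
- card: Fixed white ruled card 90 x 100 x 2 mm flat on the bench; origin under its centre.
- battery: Bystander: black battery 65 x 151 x 97 mm, 2.2 kg, origin under its centre.
- pot: Bystander: clear plastic pot 72 mm wide, 45 mm high, origin under its centre.
- reel: Bystander: metal reel 56 mm wide, 36 mm high, origin under its centre.
- meter: Bystander: multimeter lying flat, 150 x 75 x 38 mm, origin under its centre.

How it is judged:
By the outcome, as a careful person would: the job done as asked, in the order asked, and still so for the second after the job is handed in, while the arm keeps its last pose, push and grip.
It also fails if it takes over 58 s, if anything falls off the work surface, if the arm or the gripper's body presses on something with over 40 N, if the wrist force passes 120 N, or if a joint passes its speed limit or range.

## Robot

A 6-joint arm with a two-finger parallel gripper is mounted at the origin on the work surface. World frame = base frame: x ahead of the robot, y to its left, z up, the work surface at z = 0. Lengths are in m, angles in degrees, forces in N, time in s.
With the tool pointing down it reaches from about 0.3 to 0.75 m from the base axis. Payload 8.5 kg.
Tool frame: the origin (TCP) lies midway between the tips of the shut fingers; the grasp point (between the pads) lies 19 mm behind it (env.tcp_to_grasp is the z of the grasp point in the tool frame, in m); z points along the fingers, y is the line along which they close (so a half turn about z gives the same grasp; the last joint's range is limited). The gripper opens to 85 mm and grips with 20 to 120 N. Pads are 22 mm wide; open, the fingers measure 114 mm over their backs; the gripper's body (76 mm by 85 mm) begins 54 mm behind the grasp point. The pads swing forward as they close: fully open they stand 13 mm farther back than shut.
Start: joints at [-83.153, 21.807, 74.336, -0, 83.858, -12.336], TCP at [0.181, -0.519, 0.231] pointing down, gripper open.
Joint ranges: [-178.18, 178.18], [-50.72, 133.34], [12.68, 142.11], [-81.47, 261.47], [9.98, 163.14], [-165.26, 165.26]. Speed limits (degrees/s): [136.94, 136.94, 180, 180, 180, 180].

## Interface

Orientations are given as a 3x3 rotation matrix whose columns are the frame's x, y, z axes.
In Python, from rig import env, imaging, job, models gives the robot as it stands. The module is installed in compiled form; this text tells all that it offers.
- The arm moves only by the tool jog_arm, never from a script. Its argument "plan" is text: rows parted by semicolons, each of 7 numbers parted by spaces: the turn, a rotation vector about the tool's x, y, z in degrees, then the shift along the tool's x, y, z in cm, then the closure in counts, from 0 (fully open) to 255 (shut). In form: rx ry rz x y z claw; .... A call has 1 to 10 rows; each row shifts and turns the commanded pose from where the row before left it, along the tool's axes as they then stand; what a row does not reach is not made up. A row lasts 1/12 s, in which the tool goes at most 41.7 mm and 7.16 degrees, less where a joint would pass 70% of its speed; a pose out of reach is approached as far as the arm can. A call with a gripper value outside its range is refused whole. The fingers move at their own pace and stop on an object; "grip_force" is the grip in N (left out, the last holds). Time passes only in rows, so rows that do not move let the fingers close. It gives the time, the measured TCP pose, the force, the opening and the grip force at its end, in the units of the state.
- env.observe(): the state, without advancing time (a new reading comes with each control period).
- imaging.get_image(name): name is "side" or "top" or "wrist"; returns a dict with "pixels" (400x640x3 uint8, red, green, blue), "depth" (400x640 float32, m along the optical axis (not along the pixel's ray), 0 where there is no reading), "fov_y" (degrees; the focal length in pixels is half the picture's height over the tangent of half this angle, whatever the lens; pixels are square), "cx", "cy" (the principal point, pixels), "distortion" ([k1, k2, p1, p2, k3] as OpenCV has them; the pictures are not rectified), "world_from_camera" (4x4, takes a point from camera to world coordinates). Camera axes: x right, y down, z forward; pixel columns grow to the right and rows downward; lengths in m; the calibration is good to about 2 mm. A picture is of the moment at which its call begins.
- job.close_job(): hands the job in; it is judged then, once.
Trained networks look in the newest picture that a camera, given by its name, has taken for a name from the list of things; names that differ only in an ending like _2 or _b are one class to them, and where a whole thing is asked for, a point or a joint stands for the part that bears it (a point fixed in the world has none). Each returns a list of dicts, best first, with "confidence" (0 to 1); they miss things now and then, are a little off and sometimes report something else, mostly with a low value. They report only what shows in the picture. A call takes as long as a camera call.
- models.outline_of(camera, query): "region" (400x640 bool, what is visible of it) and "bbox" ([centre column, centre row, width, height] in pixels, round what is visible of it).
- models.tip_of(camera, query): "at" ([column, row] in pixels: a listed point, or the origin of a listed thing).
The state is a dict: "time_s": time; "q": joint angles; "qvel": joint speeds; "joint_efforts": joint torques, N m; "position": TCP position; "tool_rot": TCP orientation; "ft_force": force on the tool from outside, world axes, zero at the start; "wrist_torque": the same for the moment, N m; "grip_width": finger opening in m; "gripper_force": force on a finger pad.
Only numpy, scipy, OpenCV 4.12 (cv2) and the standard library are available. Lean on these libraries where they do the work, as an engineer would, in place of code of your own. Each camera call takes 0.05 s, during which the arm holds its last target. There are 200 camera calls.

## Working session

There is one attempt and no reset: what is moved stays moved. The work goes in short steps, Python scripts to look and compute and a tool call to move; the robot and the scene stay as the last step left them, time stands still between calls to the robot, and variables do not carry over. Pictures are saved under pics/ and viewed, at most 10 in all, crops included, and the job is handed in when it is done.

Besides the shell and the picture viewer there is one more tool, called after ">>>" as name(argument=value, ...) on one line, values as JSON. jog_arm: Moves the arm, as the interface text tells. Its arguments: {"type":"object","properties":{"plan":{"type":"string"},"grip_force":{"type":"number"}},"required":["plan"]}

```bash
mkdir -p pics; cat > h.py <<'E'
import numpy as np, cv2
from rig import env, imaging, job, models
def cam(im):
    f=200/np.tan(np.radians(im['fov_y'])/2)
    return np.array([[f,0,im['cx']],[0,f,im['cy']],[0,0,1]]),np.array(im['distortion'],float),np.array(im['world_from_camera'])
def ray(im,px):
    K,D,T=cam(im); p=cv2.undistortPoints(np.array(px,float).reshape(-1,1,2),K,D).reshape(-1,2)
    d=np.c_[p,np.ones(len(p))]@T[:3,:3].T
    return T[:3,3],d
def onz(im,px,z):
    o,d=ray(im,px); return o+d*((z-o[2])/d[:,2])[:,None]
def deproj(im,px):
    o,d=ray(im,px); px=np.round(np.array(px).reshape(-1,2)).astype(int)
    return o+d*im['depth'][px[:,1],px[:,0]][:,None]
def cloud(im,mask):
    v,u=np.nonzero(mask&(im['depth']>0)); return deproj(im,np.c_[u,v])
def proj(im,P):
    K,D,T=cam(im); P=(np.array(P).reshape(-1,3)-T[:3,3])@T[:3,:3]
    return cv2.projectPoints(P,np.zeros(3),np.zeros(3),K,D)[0].reshape(-1,2)
def save(im,n): cv2.imwrite('pics/'+n+'.png',im['pixels'][:,:,::-1])
E
python3 - <<'E'
from h import *
np.set_printoptions(precision=3,suppress=True)
print(env.observe(),env.tcp_to_grasp)
for c in ['top','side']:
    im=imaging.get_image(c); save(im,c+'0'); print(c,im['fov_y'],im['distortion'],im['world_from_camera'])
    for q in ['isolator_base','isolator_tip','gauge','gauge_grip','gauge_tip','rack','guide_tube','tuner','card','battery','pot','reel','meter']:
        r=models.tip_of(c,q)
        for x in r[:2]:
            print(q,np.round(x['at'],1),round(x['confidence'],2),deproj(im,np.clip(x['at'],0,[639,399])))
E
```

```text
{'time_s': 0.0, 'q': array([-83.154,  21.842,  74.384,  -0.002,  83.857, -12.336]), 'qvel': array([-0.038,  0.006,  0.141, -0.039, -0.028, -0.042]), 'joint_efforts': array([ -0.001, -44.846, -23.128,  -0.   ,   0.005,   0.   ]), 'position': array([ 0.181, -0.519,  0.231]), 'tool_rot': array([[ 0.944,  0.329, -0.   ],
       [ 0.329, -0.944,  0.001],
       [ 0.   , -0.001, -1.   ]]), 'ft_force': array([ 0.614, -0.196, -0.165]), 'wrist_torque': array([-0.018,  0.001,  0.004]), 'gripper_force': 0.0, 'grip_width': 0.08554320754597537} -0.0187
top 53.56911540976792 [-0.025  0.     0.     0.     0.   ] [[-0.03  -0.995  0.1    0.504]
 [-0.999  0.027 -0.029  0.072]
 [ 0.026 -0.101 -0.995  1.17 ]
 [ 0.     0.     0.     1.   ]]
isolator_base [302.2 244.7] 0.64 [[0.485 0.098 0.034]]
isolator_base [244.8 244.5] 0.4 [[0.49  0.265 0.007]]
isolator_tip [198.5 229.5] 0.74 [[0.538 0.4   0.004]]
isolator_tip [303.4 254.4] 0.6 [[0.46  0.094 0.093]]
gauge [214.3 233.2] 0.72 [[0.525 0.353 0.007]]
gauge_grip [198.6 230.5] 0.59 [[0.535 0.398 0.009]]
gauge_grip [303.5 255.7] 0.18 [[0.457 0.094 0.095]]
gau
[... 669 characters left out ...]
705 -0.709  0.925]
 [ 0.     0.     0.     1.   ]]
isolator_base [358.3 247.5] 0.9 [[0.483 0.131 0.011]]
isolator_tip [370. 223.] 0.44 [[0.46  0.107 0.085]]
gauge [347.3 307.3] 0.57 [[0.508 0.312 0.006]]
gauge_grip [340.8 329.3] 0.74 [[0.523 0.393 0.048]]
gauge_tip [348.9 281.4] 0.6 [[ 0.505  0.231 -0.005]]
gauge_tip [300.9 223.8] 0.6 [[0.646 0.053 0.001]]
rack [340.4 322.4] 0.75 [[0.525 0.381 0.055]]
guide_tube [346.1 150.8] 0.65 [[ 0.53  -0.172  0.095]]
tuner [335.1 148.5] 0.61 [[ 0.564 -0.173  0.101]]
card [301.1 225.7] 0.77 [[0.645 0.062 0.003]]
battery [258.7 187.5] 0.78 [[ 0.773 -0.008  0.074]]
reel [287.9 279.1] 0.79 [[0.657 0.265 0.035]]
meter [272.8 344.2] 0.62 [[0.669 0.434 0.033]]
```

View pics/top0.png

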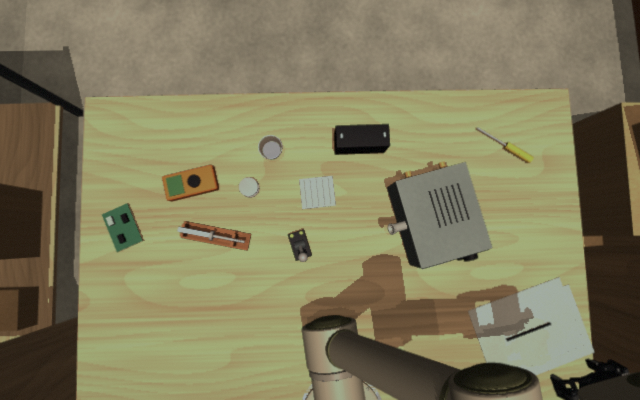

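View pics/side0.png

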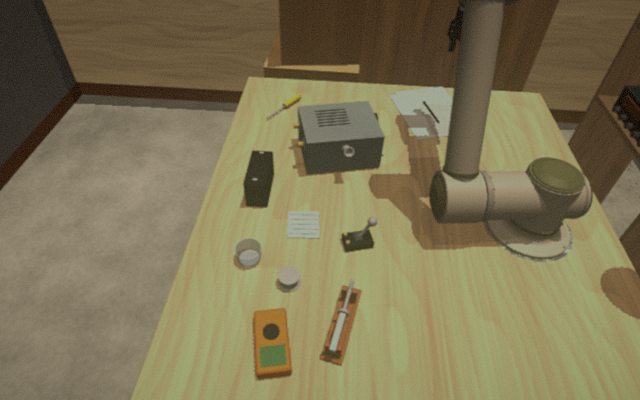

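The top picture shows the isolator at (300,245), with its ball at (303,257) and its screws at (296,235) on the far side. The gauge lies from its handle end (180,231) to its tip (250,243), and the tube mouth is at (390,229). The side picture agrees: tube mouth at (349,151), ball at (373,222). Next I fit positions and axes.

```bash
python3 - <<'E'
from h import *
np.set_printoptions(precision=4,suppress=True)
def line(P):
    m=np.median(P,0); u,s,v=np.linalg.svd(P-m,full_matrices=False); return m,v[0]
for c in ['top','side']:
    im=imaging.get_image(c); print('==',c)
    for q in ['isolator_base','isolator','gauge','guide_tube','tuner','card','rack']:
        r=models.outline_of(c,q)
        for x in r[:2]:
            if x['confidence']<.3: continue
            P=cloud(im,x['region']); 
            print(q,round(x['confidence'],2),np.round(x['bbox'],0),len(P),'med',np.median(P,0),'z5-95',np.percentile(P[:,2],[5,95]))
            Q=P
            if q=='gauge': Q=P[(P[:,2]>.044)&(P[:,2]<.068)]
            if q=='tuner': Q=P[(P[:,2]>.122)&(P[:,2]<.142)]
            if len(Q)>5:
                rc=cv2.minAreaRect(Q[:,:2].astype(np.float32)*1000); print('   rect mm',np.round(rc[0],1),np.round(rc[1],1),round(rc[2],1),'line',*line(Q))
E
```

```text
== top
isolator_base 0.89 [299. 244.  22.  32.] 547 med [0.4839 0.104  0.0254] z5-95 [0.0005 0.0931]
   rect mm [483.5 106.9] [88.6 55.5] 17.1 line [0.4839 0.104  0.0254] [-0.6118 -0.1618  0.7743]
isolator 0.52 [302. 253.  12.  16.] 97 med [0.4562 0.0982 0.0898] z5-95 [0.0416 0.0968]
   rect mm [457.8 100.1] [43.1 24.8] 37.1 line [0.4562 0.0982 0.0898] [-0.2164 -0.0349  0.9757]
gauge 0.72 [212. 233.  67.  16.] 382 med [0.5226 0.3624 0.0537] z5-95 [0.0051 0.0607]
   rect mm [518.8 352.8] [183.9  26. ] 80.9 line [0.5233 0.3641 0.0548] [-0.22  -0.975 -0.03 ]
gauge 0.58 [271. 146.  20.  22.] 495 med [0.7756 0.1869 0.0069] z5-95 [-0.0004  0.0449]
   rect mm [769.5 185.3] [66.6 68. ] 21.8 line [0.7597 0.2032 0.0454] [ 0.1541 -0.988   0.0063]
guide_tube 0.64 [396. 229.  21.  11.] 174 med [ 0.5257 -0.1569  0.114 ] z5-95 [0.1039 0.1303]
   rect mm [ 524.3 -160.6] [29.1 51.5] 12.7 line [ 0.5257 -0.1569  0.114 ] [ 0.1026 -0.436  -0.8941]
tuner 0.66 [440. 215. 106. 106.] 7812 med [ 0.5487 -0.2682  0.1306] z5-95 [0.0675 0.1341]
   rect mm [ 549.6 -259.5] [243.7 246.2] 13.7 line [ 0.5525 -0.2782  
[... 835 characters left out ...]
-0.1465  0.1129] z5-95 [0.0988 0.1292]
   rect mm [ 531.1 -156.1] [25.8 48.8] 19.9 line [ 0.5275 -0.1465  0.1129] [-0.2683  0.8854  0.3796]
tuner 0.69 [337. 138.  92.  72.] 5444 med [ 0.5547 -0.2074  0.1279] z5-95 [0.018  0.1331]
   rect mm [ 554.2 -257.4] [241.3 246.6] 14.4 line [ 0.5578 -0.2636  0.1307] [ 0.9706  0.2408 -0.0004]
card 0.68 [303. 224.  36.  28.] 838 med [0.6421 0.0525 0.0007] z5-95 [-0.0025  0.0037]
   rect mm [641.8  48.5] [ 88.4 113.3] 4.3 line [0.6421 0.0525 0.0007] [-0.0346 -0.9994 -0.0076]
rack 0.92 [338. 327.  42.  82.] 1223 med [0.5218 0.3692 0.0073] z5-95 [0.0041 0.049 ]
   rect mm [521.4 352.7] [200.7  50.6] 78.0 line [0.5218 0.3692 0.0073] [-0.2111 -0.9773  0.0152]
```

>>> jog_arm(plan="0 0 0 1.5 -1.8 0 255;0 0 0 2.45 -2.95 0 255;0 0 0 2.45 -2.95 0 255;0 0 0 2.45 -2.95 0 255;0 0 0 2.45 -2.95 0 255;0 0 0 2.45 -2.95 0 255;0 0 0 2.45 -2.95 0 255;0 0 0 2.45 -2.95 0 255;0 0 0 2.45 -2.95 0 255;0 0 0 2.45 -2.95 0 255")

```text
time_s: 3.03
position: [0.3101, -0.1726, 0.2315]
tool_rot: [[0.945, 0.328, 0.001], [0.328, -0.945, -0.001], [0.0, 0.001, -1.0]]
ft_force: [1.5, -1.1, -0.5]
grip_width: -0.0001
gripper_force: 0.0
```

>>> jog_arm(plan="0 0 0 2.45 -2.95 0 255;0 0 0 2.45 -2.95 0 255;0 0 0 2.45 -2.95 0 255;0 0 0 2.45 -2.95 0 255;0 0 0 2.45 -2.95 0 255;0 0 0 2.45 -2.95 0 255;0 0 0 2.2 -2.4 0 255;0 0 0 0 0 0 255;0 0 0 0 0 0 255")

```text
time_s: 3.78
position: [0.4036, 0.0722, 0.2312]
tool_rot: [[0.943, 0.332, -0.0], [0.332, -0.943, -0.0], [-0.0, 0.0, -1.0]]
ft_force: [-0.2, -0.8, 0.8]
grip_width: 0.0001
gripper_force: 0.0
```

```bash
python3 - <<'E'
from h import *
np.set_printoptions(precision=4,suppress=True)
im=imaging.get_image('wrist'); save(im,'w1')
for q in ['isolator_base','isolator']:
    for x in models.outline_of('wrist',q)[:1]:
        P=cloud(im,x['region']); print(q,x['confidence'],np.median(P,0))
        if q=='isolator':
            Q=P[P[:,2]>.075]; print('ball xy mean',Q.mean(0),Q.min(0),Q.max(0))
        else:
            Q=P[(P[:,2]>.018)&(P[:,2]<.03)]; print(cv2.minAreaRect(Q[:,:2].astype(np.float32)*1000))
E
```

```text
isolator_base 0.95 [0.4851 0.1033 0.0246]
((486.0938720703125, 105.06031036376953), (79.92060089111328, 50.22374725341797), 16.176624298095703)
isolator 0.84 [0.4577 0.098  0.0901]
ball xy mean [0.4546 0.0958 0.0913] [0.4415 0.083  0.0815] [0.4669 0.1084 0.0963]
```

View pics/w1.png

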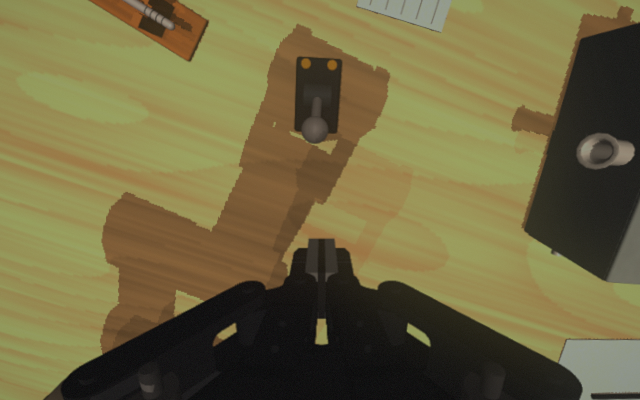

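The wrist view confirms the ball at (315,130), the base at (318,95) and the screws on the far end. I'll descend behind the ball and push it over.

>>> jog_arm(plan="0 0 3 0 -0.85 -0 255;0 0 0 0 0 4 255;0 0 0 0 0 4 255;0 0 0 0 0 4 255;0 0 0 0 0 4 255;0 0 0 0 0 0 255;0 0 0 1.5 0 0 255;0 0 0 1.2 0 0 255;0 0 0 0.8 0 0 255")

```text
time_s: 4.68
position: [0.4359, 0.0881, 0.0733]
tool_rot: [[0.961, 0.277, 0.002], [0.277, -0.961, -0.0], [0.002, 0.001, -1.0]]
ft_force: [-1.7, -0.5, 1.6]
grip_width: 0.0001
gripper_force: 0.8
```

>>> jog_arm(plan="0 0 0 0.9 0 0 255;0 0 0 0.9 0 0 255;0 0 0 0.9 0 0 255;0 0 0 0.9 0 0 255;0 0 0 0.9 0 0 255;0 0 0 0.5 0 0 255;0 0 0 0 0 0 255")

```text
time_s: 5.27
position: [0.4835, 0.103, 0.0713]
tool_rot: [[0.96, 0.279, 0.001], [0.279, -0.96, 0.0], [0.001, 0.0, -1.0]]
ft_force: [-1.3, 0.6, -0.2]
grip_width: 0.0004
gripper_force: 0.0
```

>>> jog_arm(plan="0 0 0 -2.5 0 0 255;0 0 0 0 0 -4 255;0 0 -6.8 0 0 -4 255;0 0 -6.8 0 0 -4 255;0 0 -6.8 0 0 -4 255;0 0 -6.8 0 0 -2 0;0 0 -6.8 0 0 0 0;0 0 -6.8 0 0 0 0;0 0 -6.8 0 0 0 0;0 0 -6.8 0 0 0 0")

```text
time_s: 6.1
position: [0.4579, 0.0958, 0.2513]
tool_rot: [[0.327, 0.945, -0.0], [0.945, -0.327, 0.0], [-0.0, -0.0, -1.0]]
ft_force: [-0.1, 0.1, 0.7]
grip_width: 0.0606
gripper_force: 0.0
```

>>> jog_arm(plan="0 0 -6.8 0 0 0 0;0 0 0 3.9 0 0 0;0 0 0 3.9 0 0 0;0 0 0 3.9 0 0 0;0 0 0 3.9 0 0 0;0 0 0 3.9 0 0 0;0 0 0 0 0 0 0;0 0 0 0 0 0 0")

```text
time_s: 6.77
position: [0.5005, 0.2875, 0.2504]
tool_rot: [[0.216, 0.976, -0.001], [0.976, -0.216, -0.001], [-0.001, -0.001, -1.0]]
ft_force: [0.1, -0.7, 0.1]
grip_width: 0.085
gripper_force: 0.0
```

```bash
python3 - <<'E'
from h import *
np.set_printoptions(precision=4,suppress=True)
im=imaging.get_image('top')
for q in ['isolator_tip']:
    for x in models.tip_of('top',q)[:2]: print(q,x['confidence'],x['at'],deproj(im,x['at']))
im=imaging.get_image('wrist'); save(im,'w2')
for q in ['gauge_grip','gauge_tip','gauge','rack']:
    for x in models.tip_of('wrist',q)[:2]: print(q,round(x['confidence'],2),np.round(x['at']),onz(im,x['at'],.05))
for q,lo,hi in [('gauge',.047,.07),('rack',.0,.014)]:
    for x in models.outline_of('wrist',q)[:1]:
        P=cloud(im,x['region']); Q=P[(P[:,2]>lo)&(P[:,2]<hi)]
        m=Q.mean(0); v=np.linalg.svd(Q-m,full_matrices=False)[2][0]; t=(Q-m)@v
        print(q,x['confidence'],m,v,t.min(),t.max(),np.percentile(Q[:,2],[10,50,90]),cv2.minAreaRect(Q[:,:2].astype(np.float32)*1000))
        if q=='gauge':
            # width profile along axis
            n=np.array([-v[1],v[0]])
            for a in np.arange(-.1,.11,.008):
                s=(t>=a)&(t<a+.008); 
                if s.sum()>3:
                    w=(Q[s,:2]-m[:2])@n; print('%.3f n%d c%.4f w%.4f zmax%.4f'%(a+.004,s.sum(),(w.min()+w.max())/2,np.ptp(w),Q[s,2].max()))
E
```

```text
isolator_tip 0.55 [296.6, 230.7] [[0.5243 0.1106 0.0937]]
gauge_grip 0.94 [325.  78.] [[0.5278 0.3881 0.05  ]]
gauge_grip 0.35 [526. 195.] [[0.7378 0.2068 0.05  ]]
gauge_tip 0.85 [327. 197.] [[0.5019 0.2573 0.05  ]]
gauge 0.56 [325. 121.] [[0.5185 0.3442 0.05  ]]
gauge 0.23 [439. 167.] [[0.6373 0.264  0.05  ]]
rack 0.72 [323. 120.] [[0.5167 0.3449 0.05  ]]
gauge 0.76 [0.5243 0.3702 0.0553] [-0.2188 -0.9755 -0.0233] -0.07489935931425541 0.11364847378889928 [0.052  0.0556 0.0574] ((519.9105224609375, 351.359130859375), (188.01083374023438, 26.48093032836914), 73.12651062011719)
-0.072 n104 c0.0001 w0.0132 zmax0.0582
-0.064 n116 c0.0001 w0.0133 zmax0.0579
-0.056 n125 c0.0001 w0.0134 zmax0.0582
-0.048 n113 c0.0002 w0.0135 zmax0.0581
-0.040 n123 c0.0002 w0.0136 zmax0.0577
-0.032 n112 c0.0002 w0.0137 zmax0.0579
-0.024 n112 c0.0003 w0.0138 zmax0.0575
-0.016 n105 c0.0002 w0.0138 zmax0.0576
-0.008 n103 c-0.0002 w0.0129 zmax0.0575
0.000 n104 c-0.0002 w0.0130 zmax0.0580
0.008 n104 c-0.0002 w0.0130 zmax0.0579
0.016 n126 c-0.0002 w0.0264 zmax0.0641
0.024 n130 c-0.0002 w0.0265 zmax0.0636
0.032 n49 c-0.0001 w0.0067 zmax0.0551
0.040 n48 c-0.0000 w0.0068 zmax0.0541
0.048 n50 c0.0000 w0.0068 zmax0.0551
0.056 n45 c0.0000 w0.0069 zmax0.0541
0.064 n49 c0.0001 w0.0069 zmax0.0544
0.072 n49 c0.0001 w0.0069 zmax0.0542
0.080 n48 c0.0001 w0.0070 zmax0.0548
0.088 n48 c0.0001 w0.0070 zmax0.0544
0.096 n48 c0.0002 w0.0071 zmax0.0543
0.104 n43 c0.0002 w0.0071 zmax0.0538
0.112 n26 c0.0002 w0.0072 zmax0.0542
rack 0.72 [0.5195 0.3503 0.007 ] [-0.2093 -0.9779  0.0017] -0.09903624638306156 0.09960578245692873 [0.0059 0.007  0.0081] ((520.1300659179688, 349.82684326171875), (198.6212158203125, 52.873252868652344), 77.88721466064453)
```

View pics/w2.png

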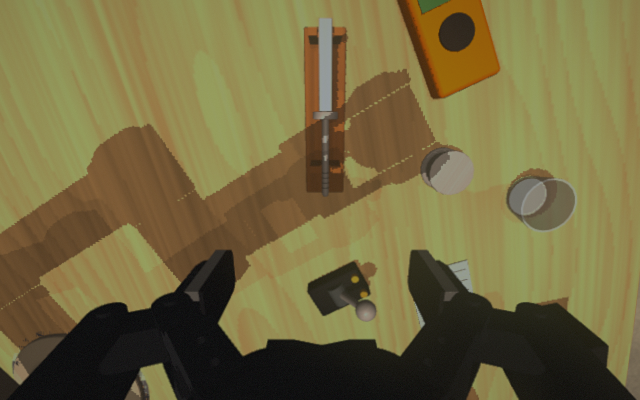

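The isolator is off: the ball is now over the screws at (365,310). The gauge runs from (325,20) to (327,195), with its collar at (325,115). Moving over the grip point and descending.

>>> jog_arm(plan="0 0 0 3.5 0.2 0 0;0 0 0 3.5 0.2 0 0;0 0 0 3.3 0.15 0 0;0 0 0 0 0 4 0;0 0 0 0 0 4 0;0 0 0 0 0 4 0;0 0 0 0 0 4 0;0 0 0 0 0 3 0;0 0 0 0 0 2 0;0 0 0 0 0 0.8 0")

```text
time_s: 8.05
position: [0.5276, 0.3844, 0.0299]
tool_rot: [[0.219, 0.976, -0.005], [0.976, -0.219, -0.002], [-0.003, -0.004, -1.0]]
ft_force: [0.5, 1.0, 0.4]
grip_width: 0.0853
gripper_force: 0.0
```

>>> jog_arm(plan="0 0 0 0 0 0 0;0 0 0 0 0 0 255;0 0 0 0 0 0 255;0 0 0 0 0 0 255;0 0 0 0 0 0 255;0 0 0 0 0 0 255;0 0 0 0 0 0 255;0 0 0 0 0 0 255;0 0 0 0 0 0 255;0 0 0 0 0 0 255", grip_force=60)

```text
time_s: 8.88
position: [0.5291, 0.3855, 0.034]
tool_rot: [[0.218, 0.976, 0.001], [0.976, -0.218, 0.0], [0.001, 0.001, -1.0]]
ft_force: [-1.4, -0.3, 5.7]
grip_width: 0.0129
gripper_force: 59.5
```

>>> jog_arm(plan="0 0 0 0 0 -1 255;0 0 0 0 0 -2 255;0 0 0 0 0 -3.5 255;0 0 0 0 0 -4 255;0 0 0 0 0 -4 255;0 0 0 0 0 -4 255;0 0 0 0 0 -3.5 255;0 0 0 0 0 0 255;0 0 0 0 0 0 255")

```text
time_s: 9.63
position: [0.529, 0.3856, 0.2556]
tool_rot: [[0.218, 0.976, 0.004], [0.976, -0.218, 0.002], [0.003, 0.003, -1.0]]
ft_force: [0.3, 0.6, -2.6]
grip_width: 0.0131
gripper_force: 58.8
```

```bash
python3 - <<'E'
from h import *
np.set_printoptions(precision=4,suppress=True)
st=env.observe(); R=np.array(st['tool_rot']); p=np.array(st['position']); print(p,R,st['ft_force'])
for c in ['top','side','wrist']:
    im=imaging.get_image(c); print('==',c)
    for x in models.outline_of(c,'gauge')[:2]:
        P=(cloud(im,x['region'])-p)@R
        print('gauge',round(x['confidence'],2),len(P),'tool-frame min',P.min(0),'max',P.max(0),'med',np.median(P,0))
    if c=='wrist': save(im,'w3'); continue
    r=models.outline_of(c,'tuner')[0]['region']; P=cloud(im,r)
    Q=P[(P[:,2]>.126)&(P[:,2]<.138)]
    # robust rect: erode via yaw search on percentiles of histogram
    best=None
    for yaw in np.arange(10,19,.25):
        a=np.radians(yaw); u=Q[:,:2]@np.array([[np.cos(a),-np.sin(a)],[np.sin(a),np.cos(a)]])
        lo=np.percentile(u,.7,axis=0);hi=np.percentile(u,99.3,axis=0)
        s=np.prod(hi-lo)
        if best is None or s<best[0]: best=(s,yaw,(lo+hi)/2,hi-lo,a)
    s,yaw,ce,sz,a=best; ctr=np.array([[np.cos(a),-np.sin(a)],[np.sin(a),np.cos(a)]])@ce
    print('tuner',yaw,ctr,sz,'mouth',ctr+.145*np.array([-np.sin(a),np.cos(a)]))
    for x in models.tip_of(c,'guide_tube')[:1]: print('tube',x['confidence'],x['at'],onz(im,x['at'],.12))
E
```

```text
[0.529  0.3856 0.2556] [[ 0.2184  0.9759  0.0036]
 [ 0.9759 -0.2184  0.0019]
 [ 0.0026  0.0031 -1.    ]] [ 0.3252  0.6399 -2.5958]
== top
gauge 0.73 272 tool-frame min [-0.128  -0.0255 -0.032 ] max [0.0547 0.0135 0.2528] med [-0.0418  0.0002 -0.0196]
tuner 14.0 [ 0.5557 -0.2794] [0.2362 0.1968] mouth [ 0.5206 -0.1388]
tube 0.67 [390.2, 231.4] [[ 0.5146 -0.1383  0.12  ]]
== side
gauge 0.53 304 tool-frame min [-0.0318 -0.0066 -0.0211] max [ 0.0621  0.01   -0.0049] med [ 0.026   0.0008 -0.0173]
tuner 15.0 [ 0.5601 -0.2785] [0.2374 0.1884] mouth [ 0.5226 -0.1385]
== wrist
gauge 0.77 6532 tool-frame min [-0.0341 -0.0218 -0.0409] max [0.0597 0.0116 0.25  ] med [ 0.0178  0.0007 -0.0187]
```

```bash
cat >> h.py <<'E'
from scipy.spatial.transform import Rotation as Ro
def rodR(yaw,pitch):  # rod direction yaw, pitch down (deg); tool x = -rod
    a,b=np.radians([yaw,pitch]); d=np.array([np.cos(b)*np.cos(a),np.cos(b)*np.sin(a),-np.sin(b)])
    x=-d; y=np.array([-np.sin(a),np.cos(a),0]); z=np.cross(x,y)
    if z[2]>0: y=-y; z=-z
    return np.c_[x,y,z],d
def delta(R,p):  # from measured pose
    s=env.observe(); R0=np.array(s['tool_rot']); p0=np.array(s['position'])
    rv=np.degrees(Ro.from_matrix(R0.T@R).as_rotvec()); return rv,(R0.T@(p-p0))*100,(R.T@(p-p0))*100
O=np.array([-.0425,.0005,-.016])  # gauge origin in tool frame
E
python3 - <<'E'
from h import *
np.set_printoptions(precision=3,suppress=True)
M=np.array([.519,-.1385,.12]); R,d=rodR(-75.8,25.8)
for s in (.19,.15,.0):
    p=M-s*d-R@O; print(s,p,*delta(R,p)); 
E
```

```text
0.19 [0.465 0.071 0.207] [  5.999  25.342 -26.367] [-32.055   0.685   4.629] [-28.043 -13.853  -8.432]
0.15 [0.474 0.036 0.189] [  5.999  25.342 -26.367] [-35.268   2.31    6.37 ] [-32.043 -13.853  -8.432]
0.0 [ 0.507 -0.095  0.124] [  5.999  25.342 -26.367] [-47.318   8.406  12.901] [-47.043 -13.853  -8.432]
```

View pics/w3.png

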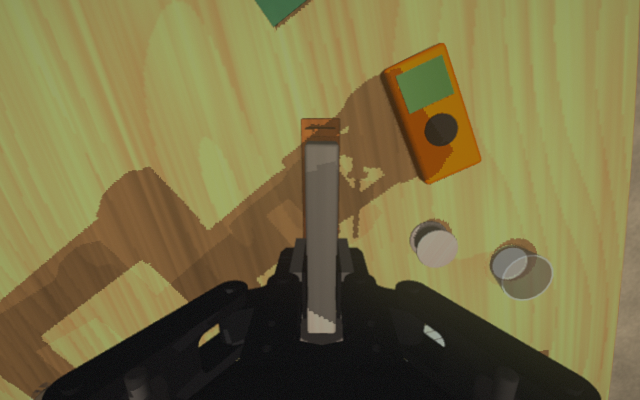

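The wrist view shows the rod square and centred in the fingers, handle end at (320,140). Next I turn, pitch and go to the pre-insertion pose.

>>> jog_arm(plan="0 0 -6.7 0 0 0 255;0 0 -6.7 0 0 0 255;0 0 -6.7 0 0 0 255;0 0 -6.7 0 0 0 255;0 6.45 0 0 0 0 255;0 6.45 0 0 0 0 255;0 6.45 0 0 0 0 255;0 6.45 0 0 0 0 255")

```text
time_s: 10.8
position: [0.529, 0.3855, 0.2542]
tool_rot: [[-0.221, 0.97, -0.106], [0.871, 0.245, 0.427], [0.44, 0.002, -0.898]]
ft_force: [0.4, -0.2, -1.6]
grip_width: 0.0127
gripper_force: 58.7
```

>>> jog_arm(plan="0 0 0 -3.1 -1.54 -0.94 255;0 0 0 -3.1 -1.54 -0.94 255;0 0 0 -3.1 -1.54 -0.94 255;0 0 0 -3.1 -1.54 -0.94 255;0 0 0 -3.1 -1.54 -0.94 255;0 0 0 -3.1 -1.54 -0.94 255;0 0 0 -3.1 -1.54 -0.94 255;0 0 0 -3.1 -1.54 -0.94 255;0 0 0 -3.1 -1.54 -0.94 255;0 0 0 0 0 0 255")

```text
time_s: 11.63
position: [0.4647, 0.0676, 0.2072]
tool_rot: [[-0.216, 0.971, -0.106], [0.875, 0.24, 0.421], [0.434, -0.002, -0.901]]
ft_force: [0.4, 0.2, -1.5]
grip_width: 0.0128
gripper_force: 58.9
```

```bash
python3 - <<'E'
from h import *
np.set_printoptions(precision=4,suppress=True)
M=np.array([.519,-.1385,.12]); R,d=rodR(-75.8,25.8)
st=env.observe(); R0=np.array(st['tool_rot']); p0=np.array(st['position'])
print(p0,*delta(R,M-.19*d-R@O))
tip=p0+R0@(O+[-.09,0,0]); print('tip pred',tip)
for c in ['side','top']:
    im=imaging.get_image(c); save(im,c+'4')
    print(c,'proj tip,mouth',proj(im,[tip,M]))
    for q in ['gauge_tip','guide_tube']:
        for x in models.tip_of(c,q)[:2]: print(q,round(x['confidence'],2),np.round(x['at'],1))
    for q in ['gauge','guide_tube']:
      for x in models.outline_of(c,q)[:1]:
        P=cloud(im,x['region']); m=np.median(P,0)
        if q=='gauge':
            T=(P-p0)@R0; k=np.abs(T[:,1])<.03; T=T[k]; print('gauge tool',x['confidence'],len(T),np.percentile(T,[1,50,99],axis=0))
            for a,b in [(-.13,-.11),(-.11,-.08),(-.08,-.05)]:
                s=(T[:,0]>a)&(T[:,0]<b)&(abs(T[:,2])<.05)
                if s.sum()>2: print(a,s.sum(),T[s].mean(0))
        else: print(q,x['confidence'],x['bbox'],m)
I=[cv2.imread(f'pics/{c}4.png') for c in ('side','top')]
a=cv2.resize(I[0][80:240,260:460],None,fx=3,fy=3); b=cv2.resize(I[1][160:300,290:490],None,fx=3,fy=3,interpolation=cv2.INTER_CUBIC)
cv2.imwrite('pics/s4c.png',a[:480])
E
```

```text
[0.4647 0.0676 0.2072] [ 0.053   0.0714 -0.3167] [0.2683 0.1619 0.1804] [0.2672 0.1636 0.1806]
tip pred [ 0.4954 -0.055   0.1641]
side proj tip,mouth [[359.3581 158.8976]
 [350.121  151.6727]]
gauge_tip 0.54 [338.  151.7]
guide_tube 0.42 [347.2 154.5]
gauge tool 0.51 105 [[-0.0281 -0.0053 -0.0223]
 [ 0.0385  0.0037 -0.0205]
 [ 0.0634  0.0099 -0.0098]]
guide_tube 0.63 [345.3, 150.4, 10.0, 11.1] [ 0.5318 -0.1478  0.1104]
top proj tip,mouth [[361.3211 239.7166]
 [390.1999 229.7459]]
guide_tube 0.61 [388.6 232.6]
gauge tool 0.47 136 [[-0.0082 -0.0038 -0.0248]
 [ 0.0292  0.0017 -0.0209]
 [ 0.0656  0.0072 -0.0176]]
guide_tube 0.56 [397.3, 226.3, 18.4, 7.6] [ 0.5307 -0.1661  0.1168]
```

View pics/s4c.png

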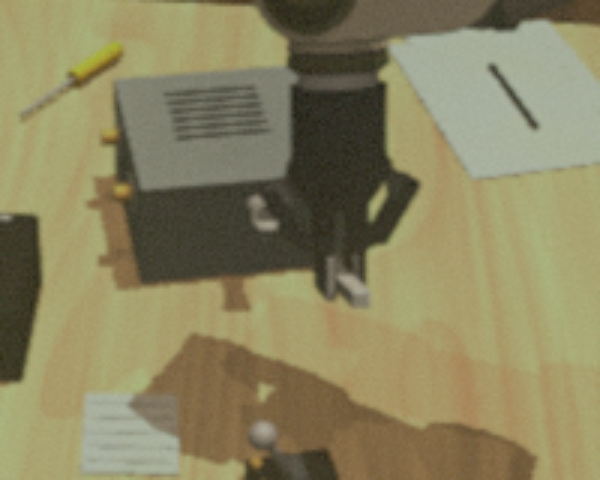

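The crop shows the rod pointing at the tuner and the tube mouth at about (347,151), partly hidden by a finger. I'll check the mouth estimate by overlaying it on the clear first pictures.

```bash
python3 - <<'E'
from h import *
M=np.array([.519,-.1385,.12]); R,d=rodR(-75.8,25.8)
th=np.linspace(0,2*np.pi,40); out=[]
for c,(x0,y0) in [('side',(320,130)),('top',(370,205))]:
    im=imaging.get_image(c); I=cv2.imread(f'pics/{c}0.png')[y0:y0+50,x0:x0+50]
    I=cv2.resize(I,None,fx=8,fy=8,interpolation=cv2.INTER_CUBIC); J=I.copy()
    for r in (.016,.007):
        C=M+r*(np.cos(th)[:,None]*R[:,1]+np.sin(th)[:,None]*R[:,2])
        q=((proj(im,C)-[x0,y0]+.5)*8).astype(int); cv2.polylines(J,[q],True,(0,0,255),1)
    q=((proj(im,[M,M+.05*d])-[x0,y0]+.5)*8).astype(int); cv2.line(J,tuple(map(int,q[0])),tuple(map(int,q[1])),(0,255,0),1)
    out.append(J)
cv2.imwrite('pics/ov.png',np.hstack(out))
E
```

```text
(no output)
```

View pics/ov.png

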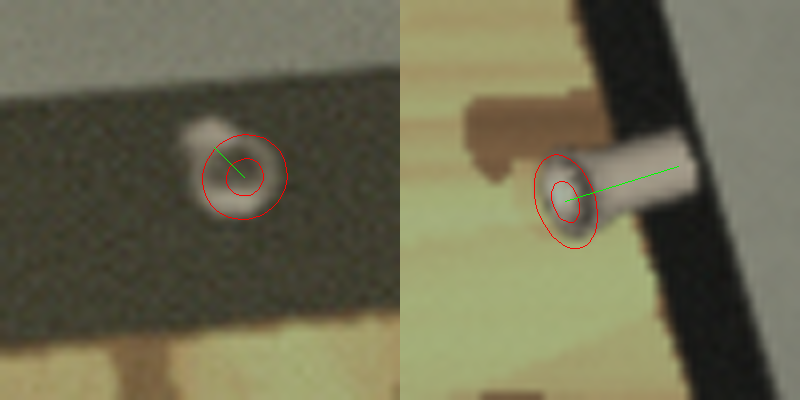

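```bash
sed -i 's/^O=.*/O=np.array([-.0425,.0003,-.015])/' h.py; echo "M=np.array([.5215,-.1385,.12])" >> h.py; python3 - <<'E'
from h import *
np.set_printoptions(precision=3,suppress=True)
R,d=rodR(-75.8,25.8)
for s in (.1,.0): print(*delta(R,M-s*d-R@O))
E
```

```text
[-0.007  0.002  0.024] [-9.255  0.263 -0.079] [-9.255  0.267 -0.079]
[-0.007  0.002  0.024] [-19.255   0.259  -0.078] [-19.255   0.267  -0.079]
```

>>> jog_arm(plan="0 0 0 -3 0.26 -0.08 255;0 0 0 -3 0 0 255;0 0 0 -2 0 0 255;0 0 0 -1.25 0 0 255;0 0 0 0 0 0 255;0 0 0 -0.8 0 0 255;0 0 0 -0.8 0 0 255;0 0 0 -0.8 0 0 255;0 0 0 0 0 0 255")

```text
time_s: 12.98
position: [0.4936, -0.0299, 0.1577]
tool_rot: [[-0.22, 0.97, -0.107], [0.873, 0.245, 0.422], [0.435, -0.0, -0.9]]
ft_force: [-0.2, 0.3, -2.2]
grip_width: 0.0129
gripper_force: 58.9
```

```bash
python3 - <<'E'
from h import *
np.set_printoptions(precision=3,suppress=True)
R,d=rodR(-75.8,25.8); s=env.observe()
print(*delta(R,M-R@O)); print('F tool',np.array(s['tool_rot']).T@s['ft_force'],s['wrist_torque'])
im=imaging.get_image('side'); save(im,'s5'); im=imaging.get_image('top'); save(im,'t5')
a=cv2.imread('pics/s5.png')[100:190,300:400]; b=cv2.imread('pics/t5.png')[180:270,340:440]
cv2.imwrite('pics/c5.png',cv2.resize(np.hstack([a,b]),None,fx=4,fy=4,interpolation=cv2.INTER_CUBIC))
E
```

```text
[ 0.006  0.012 -0.035] [-7.487  0.017  0.012] [-7.487  0.013  0.01 ]
F tool [-0.691 -0.17   2.128] [-0.294 -0.082 -0.007]
```

View pics/c5.png

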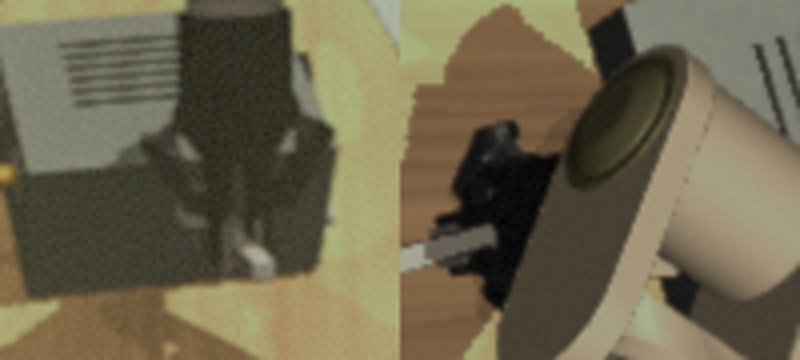

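The tube is hidden behind the gripper in both views. Forces show no contact with the tip about 15 mm into the mouth, so I continue gently.

>>> jog_arm(plan="0 0 0 -0.7 0 0 255;0 0 0 -0.7 0 0 255;0 0 0 0 0 0 255")

```text
time_s: 13.33
position: [0.4967, -0.0423, 0.1514]
tool_rot: [[-0.22, 0.97, -0.107], [0.873, 0.244, 0.422], [0.435, -0.0, -0.9]]
ft_force: [-0.6, -0.3, -1.5]
grip_width: 0.0132
gripper_force: 58.9
```

>>> jog_arm(plan="0 0 0 -0.8 0 0 255;0 0 0 -0.8 0 0 255;0 0 0 0 0 0 255")

```text
time_s: 13.58
position: [0.5002, -0.0566, 0.1442]
tool_rot: [[-0.219, 0.97, -0.107], [0.873, 0.244, 0.422], [0.435, -0.001, -0.9]]
ft_force: [0.0, 0.4, -0.3]
grip_width: 0.0127
gripper_force: 58.9
```

>>> jog_arm(plan="0 0 0 -0.9 0 0 255;0 0 0 -0.9 0 0 255;0 0 0 -0.9 0 0 255;0 0 0 0 0 0 255")

```text
time_s: 13.92
position: [0.5062, -0.0805, 0.1323]
tool_rot: [[-0.219, 0.97, -0.107], [0.873, 0.244, 0.422], [0.435, -0.001, -0.9]]
ft_force: [-0.2, -0.6, -1.8]
grip_width: 0.013
gripper_force: 58.9
```

>>> jog_arm(plan="0 0 0 -0.7 0 0 255;0 0 0 -0.5 0 0 255;0 0 0 0 0 0 255")

```text
time_s: 14.17
position: [0.5087, -0.0902, 0.1276]
tool_rot: [[-0.22, 0.97, -0.107], [0.873, 0.244, 0.422], [0.435, -0.0, -0.9]]
ft_force: [0.0, -0.4, -1.4]
grip_width: 0.0127
gripper_force: 58.9
```

>>> jog_arm(plan="0 0 0 -0.3 0 0 255;0 0 0 -0.2 0 0 255;0 0 0 0 0 0 255")

```text
time_s: 14.42
position: [0.5097, -0.0939, 0.1258]
tool_rot: [[-0.221, 0.97, -0.107], [0.873, 0.245, 0.422], [0.435, -0.0, -0.9]]
ft_force: [-0.6, 1.2, -0.9]
grip_width: 0.0132
gripper_force: 58.9
```

>>> jog_arm(plan="0 0 0 -0.2 0 0 255;0 0 0 0 0 0 255")

```text
time_s: 14.58
position: [0.5102, -0.0956, 0.1249]
tool_rot: [[-0.221, 0.97, -0.107], [0.873, 0.245, 0.422], [0.435, 0.0, -0.9]]
ft_force: [-0.2, 0.1, -1.7]
grip_width: 0.013
gripper_force: 58.9
```

>>> jog_arm(plan="0 0 0 -0.2 0 0 255;0 0 0 0 0 0 255")

```text
time_s: 14.75
position: [0.5106, -0.0974, 0.1241]
tool_rot: [[-0.221, 0.97, -0.107], [0.873, 0.245, 0.422], [0.435, -0.0, -0.9]]
ft_force: [-0.5, 0.3, -2.1]
grip_width: 0.0127
gripper_force: 58.9
```

>>> jog_arm(plan="0 0 0 -0.2 0 0 255;0 0 0 0 0 0 255")

```text
time_s: 14.92
position: [0.5106, -0.0976, 0.1239]
tool_rot: [[-0.221, 0.969, -0.108], [0.871, 0.246, 0.425], [0.439, -0.0, -0.899]]
ft_force: [-1.4, 7.8, 5.0]
grip_width: 0.0129
gripper_force: 59.3
```

>>> jog_arm(plan="0 0 0 -0.15 0 0 255;0 0 0 0 0 0 255;0 0 0 0 0 0 255")

```text
time_s: 15.17
position: [0.5106, -0.0976, 0.1238]
tool_rot: [[-0.221, 0.969, -0.109], [0.87, 0.247, 0.427], [0.441, 0.0, -0.898]]
ft_force: [-3.3, 11.9, 9.5]
grip_width: 0.0129
gripper_force: 59.5
```

```bash
python3 - <<'E'
from h import *
np.set_printoptions(precision=4,suppress=True)
R,d=rodR(-75.8,25.8); s=env.observe(); R0=np.array(s['tool_rot']);p0=s['position']
print(*delta(R,M-R@O)); print('F tool',R0.T@s['ft_force'])
for c in ['wrist','top','side']:
    im=imaging.get_image(c)
    for x in models.outline_of(c,'gauge')[:1]:
        P=(cloud(im,x['region'])-p0)@R0; P=P[(abs(P[:,1])<.02)&(P[:,2]>-.05)&(P[:,2]<.02)]
        print(c,x['confidence'],len(P),'handle end x',np.percentile(P[:,0],[98,99.5]),'top z',[np.median(P[(P[:,0]>a)&(P[:,0]<a+.012),2]).round(4) for a in (.015,.03,.045)])
E
```

```text
[-0.0341 -0.3444  0.0736] [0.2749 0.0261 0.0066] [0.275  0.0258 0.005 ]
F tool [15.2179 -0.2978 -3.0717]
wrist 0.95 6592 handle end x [0.0586 0.0592] top z [np.float64(-0.0222), np.float64(-0.022), np.float64(-0.0219)]
top 0.58 160 handle end x [0.0607 0.0617] top z [np.float64(-0.0221), np.float64(-0.0213), np.float64(-0.0215)]Traceback (most recent call last):
  File "<stdin>", line 9, in <module>
    return _quantile_unchecked(
        a, q, axis, out, overwrite_input, method, keepdims, weights)
    return _ureduce(a,
                    func=_quantile_ureduce_func,
    ...<5 lines>...
                    overwrite_input=overwrite_input,
                    method=method)
    r = func(a, **kwargs)
    result = _quantile(arr,
                       quantiles=q,
    ...<2 lines>...
                       out=out,
                       weights=wgt)
    slices_having_nans = np.isnan(arr[-1, ...])
                                  ~~~^^^^^^^^^
IndexError: index -1 is out of bounds for axis 0 with size 0
```

The collar seated: a firm stop at 15 N where expected, and the rod hasn't slipped in the grip. I draw it out along the axis and then level it.

>>> jog_arm(plan="0 0 0 0.6 0 0 255;0 0 0 1 0 0 255;0 0 0 2 0 0 255;0 0 0 3 0 0 255;0 0 0 3 0 0 255;0 0 0 3 0 0 255;0 0 0 3 0 0 255;0 0 0 0 0 0 255")

```text
time_s: 16.13
position: [0.4758, 0.0396, 0.193]
tool_rot: [[-0.225, 0.969, -0.105], [0.872, 0.248, 0.422], [0.434, 0.003, -0.901]]
ft_force: [0.4, -0.8, -1.2]
grip_width: 0.0127
gripper_force: 58.9
```

>>> jog_arm(plan="0 -6.45 0 0 0 -2 255;0 -6.45 0 0 0 -2 255;0 -6.45 0 0 0 0 255;0 -6.45 0 0 0 0 255;0 0 0 0 0 0 255;0 0 0 0 0 0 255")

```text
time_s: 16.63
position: [0.4803, 0.022, 0.2275]
tool_rot: [[-0.247, 0.969, -0.0], [0.969, 0.247, 0.002], [0.002, 0.0, -1.0]]
ft_force: [0.5, -0.2, -0.7]
grip_width: 0.0125
gripper_force: 58.8
```

```bash
python3 - <<'E'
from h import *
np.set_printoptions(precision=4,suppress=True)
O=np.array([-.0415,.0003,-.015]); R,d=rodR(-75.8,0)
print(env.observe()['position'],*delta(R,np.array([.6405,.0495,.202])-.09*d-R@O))
E
```

```text
[0.4803 0.022  0.2275] [ 0.0007 -0.1091  0.1039] [11.8527 16.1983  4.0704] [11.8898 16.1768  4.0476]
```

>>> jog_arm(plan="0 0 0 1.7 2.3 0.58 255;0 0 0 1.7 2.3 0.58 255;0 0 0 1.7 2.3 0.58 255;0 0 0 1.7 2.3 0.58 255;0 0 0 1.7 2.3 0.58 255;0 0 0 1.7 2.3 0.58 255;0 -0.1 0 1.65 2.4 0.57 255;0 0 0 0 0 0 255;0 0 0 0 0 0 255;0 0 0 0 0 0 255")

```text
time_s: 17.47
position: [0.6087, 0.1744, 0.1862]
tool_rot: [[-0.244, 0.97, -0.002], [0.97, 0.244, -0.001], [-0.0, -0.002, -1.0]]
ft_force: [0.2, 0.2, -1.6]
grip_width: 0.0125
gripper_force: 59.0
```

```bash
python3 - <<'E'
from h import *
np.set_printoptions(precision=4,suppress=True)
O=np.array([-.0415,.0003,-.015]); R,d=rodR(-75.8,0); st=env.observe()
R0=np.array(st['tool_rot']);p0=st['position']; tip=p0+R0@(O-[.09,0,0])
print('tip pred',tip,st['qvel'],*delta(R,np.array([.6405,.0495,.202])-.09*d-R@O))
for c in ['wrist','top','side']:
    im=imaging.get_image(c); 
    if c=='side': save(im,'s6')
    for x in models.outline_of(c,'gauge')[:1]:
        P=cloud(im,x['region']); T=(P-p0)@R0; P=P[(abs(T[:,1])<.02)&(abs(T[:,2]+.015)<.03)]
        if len(P)>20:
            m=P.mean(0); v=np.linalg.svd(P-m,full_matrices=False)[2][0]; print(c,x['confidence'],len(P),'axis',v,P.min(0),P.max(0))
    for q in ['gauge_tip','isolator_tip']:
        for x in models.tip_of(c,q)[:1]: print(c,q,x['confidence'],np.round(x['at'],1),deproj(im,x['at']),onz(im,x['at'],.2))
E
```

```text
tip pred [0.6411 0.047  0.2013] [-0.2809 -1.4114  0.5062 -0.2394 -0.2258  0.2526] [-0.1102  0.0258 -0.0789] [ 0.2585 -0.009  -0.0809] [ 0.2585 -0.0085 -0.0808]
wrist 0.87 6443 axis [ 0.2425 -0.9701  0.0029] [0.5888 0.1396 0.1937] [0.6273 0.2337 0.2296]
wrist isolator_tip 0.77 [207.7 235.2] [[0.5211 0.1208 0.0922]] [[0.5534 0.1775 0.2   ]]
top gauge_tip 0.4 [317.9 183.7] [[0.6359 0.0517 0.2032]] [[0.6364 0.0516 0.2   ]]
top isolator_tip 0.57 [298.1 233.5] [[0.5166 0.1069 0.0912]] [[0.5154 0.1033 0.2   ]]
side 0.61 200 axis [-0.1819  0.9829 -0.0282] [0.5911 0.1403 0.1973] [0.6167 0.2372 0.2172]
side gauge_tip 0.74 [261.2 190.5] [[ 0.7646 -0.0005  0.0703]] [[0.7337 0.1301 0.2   ]]
side isolator_tip 0.47 [346.4 224. ] [[0.5212 0.1235 0.0936]] [[0.5262 0.2178 0.2   ]]
```

View pics/s6.png

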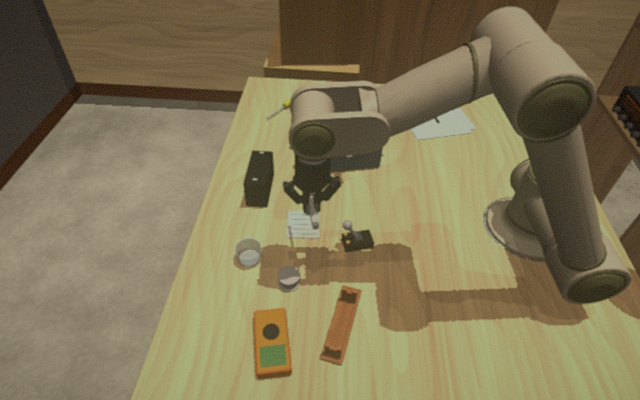

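The final view shows the rod held above the card at (305,222), the rest empty, the lever over its screws at (347,225), and the battery, pot, reel and meter where they were. The tip is within about 4 mm of the card's middle, at 20 cm, and the rod is level. I let it settle, check, and hand in.

>>> jog_arm(plan="0 0 0 0.2 0 0 255;0 0 0 0 0 0 255;0 0 0 0 0 0 255;0 0 0 0 0 0 255;0 0 0 0 0 0 255;0 0 0 0 0 0 255;0 0 0 0 0 0 255;0 0 0 0 0 0 255")

```text
time_s: 18.73
position: [0.6082, 0.1775, 0.1869]
tool_rot: [[-0.245, 0.97, 0.0], [0.97, 0.245, -0.002], [-0.002, 0.0, -1.0]]
ft_force: [0.3, -0.9, -1.4]
grip_width: 0.0129
gripper_force: 59.0
```

```bash
python3 -c "
from rig import env,job
s=env.observe(); print(s['position'],s['qvel'],s['grip_width']); print(job.close_job())"
```

```text
[0.60821912 0.17750343 0.18688418] [-0.03612279  0.03200634 -0.13305423 -0.02045978 -0.10304486 -0.04119052] 0.012913709380245988
the job is handed in; nothing more can be done
None
```

I handed the job in at about 19 s: the isolator is off, the gauge went into the tube until the collar stopped (felt as a firm 15 N stop, since the gripper hid the mouth from the cameras) and came out again, and the rod is held level with its tip about 20 cm above the card's middle.

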